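# Load a pipe tee under the spring-closed guard of the marking station

## Robot

A 7-joint arm with a two-finger parallel gripper is mounted at the origin on the work surface; the furniture and walls round the work are solid. World frame = base frame: x ahead of the robot, y to its left, z up, the work surface at z = 0. Lengths are in m, angles in rad, forces in N, time in s.
With the tool pointing down it reaches from about 0.425 to 0.875 m from the base axis. Payload 4.7 kg.
Tool frame: the origin (TCP) lies midway between the tips of the shut fingers; the grasp point (between the pads) lies ctrl.grasp_offset behind it (ctrl.grasp_offset is the distance from the TCP to the grasp point, in m); z points along the fingers, y is the line along which they close (so a half turn about z gives the same grasp; the last joint's range is limited). The gripper opens to 87 mm and grips with 3 to 60 N. Pads are 19 mm wide; open, the fingers measure 117 mm over their backs; the gripper's body (75 mm by 190 mm) begins 51 mm behind the grasp point.
Start: joints at [1.241, 0.321, -0.07, 1.45, 0.023, 1.371, -0.057], TCP at [0.219, -0.612, 0.223] pointing down, gripper open.
Joint ranges: [-2.86, 2.86], [-0.3, 2.09], [-1.38, 1.24], [0.06, 2.45], [-1.56, 4.7], [0.09, 2.05], [-2.69, 2.69]. Speed limits (rad/s): [2.57, 2.57, 3.14, 3.14, 3.14, 3.14, 3.14].

## Interface

Orientations are given as a rotation vector (axis times angle).
In Python, from bench import ctrl gives the robot as it stands. The module is installed in compiled form; this text tells all that it offers.
- The arm moves only by the tool jog_arm, never from a script. Its argument "moves" is one flat list of numbers, 7 for each row, row after row: the shift along the tool's x, y, z in units of 30 cm (1.0 is 30 cm), then the turn, a rotation vector about the tool's x, y, z in units of 60 degrees (1.0 is 60 degrees), then the gripper's target within -1 to 1 (fully open at 1, half-way at 0, shut at -1). In form: [x, y, z, wx, wy, wz, fingers, x, y, z, wx, wy, wz, fingers, ...]. A call has exactly 8 rows; each row is the pose to reach, as a shift and turn from the pose commanded when the call began, along the tool's axes at that moment; what a row does not reach only later rows make up. A row lasts 1/8 s, in which the tool goes at most 62.5 mm and 10.7 degrees, less where a joint would pass 70% of its speed; a pose out of reach is approached as far as the arm can. A call with a number of a shift or a turn outside -1 to 1 is refused whole. A call with a gripper value outside its range is refused whole. The fingers move at their own pace and stop on an object; "newtons" is the grip in N (left out, the last holds). Time passes only in rows, so rows that repeat a pose let the fingers close, or fill a call up. It gives the time, the measured TCP pose, the force, the opening and the grip force at its end, in the units of the state.
- ctrl.get_state(): the state, without advancing time (a new reading comes with each control period).
- ctrl.get_image(name): name is "scene" or "top"; returns a dict with "pixels" (384x512x3 uint8, red, green, blue), "fx", "fy", "cx", "cy" (pixels), "dist" ([k1, k2, p1, p2, k3] as OpenCV has them; the pictures are not rectified), "xyz" and "rotation" of the camera in the world. Camera axes: x right, y up, looking along -z (the intrinsics and any distortion apply to the point x, -y, -z); pixel columns grow to the right and rows downward; lengths in m; the calibration is good to about 2 mm. A picture is of the moment at which its call begins. There is no depth.
- ctrl.close_job(): hands the job in; it is judged then, once.
The state is a dict: "time": time; "joint_positions": joint angles; "qd": joint speeds; "joint_torque": joint torques, N m; "position": TCP position; "tool_rot": TCP orientation; "ft_force": force on the tool from outside, world axes, zero at the start; "torque": the same for the moment, N m; "grip_width": opening from 0.0 (shut) to 1.0 (fully open); "grip_force": force on a finger pad.
Only numpy, scipy, OpenCV 4.12 (cv2) and the standard library are available. Lean on these libraries where they do the work, as an engineer would, in place of code of your own. Each camera call takes 0.05 s, during which the arm holds its last target. There are 200 camera calls.

## Task

Load the pipe tee that lies on the slide of the bench marking station: press the guard's thumb bar down with one fingertip, and while it holds the spring-closed guard open, push the tee along the slide with the other fingertip until its end is fully home against the round nose of the marking head. Do not lift the tee, and do not let the guard down on it half-way; then draw the fingers back out and let the guard spring fully shut behind the tee. Leave the loose fittings, bolt and gas cup at the two ends of the station where they are.

Things in the scene. Friction and masses are not known exactly. Their poses are not given: they have to be found in the camera images.
- station: Low marking station fixed on the bench, dark steel base plate 8 mm thick spanning x -66 to +24, y -115 to +130 mm in its frame ("st" below). Origin: on the bench under the guard's hinge, at the mouth. +y: feed direction; +x: side of the thumb bar, away from the robot; z up. It does not move.
- fitting: Pipe tee to load, grey metal, about 0.15 kg, 48 x 60 x 28 mm. Origin: centre of that outline, on its underside. Run (28 mm diameter) along its y, ends at y +-30, centre line x -10, z 14 mm; branch along +x, to the hinge. Lies on the slide between the rails (1.5 mm play a side), front end 8 to 33 mm short of the mouth. Home: origin at st y +37, rear end 7 mm inside the mouth.
- guard (a joint): Opening of the grey sheet guard, rad: 0 shut, 1.25 stop. Pressing the thumb bar down lifts the cover (y 0 to 65 mm) across the hinge; a spring shuts it when let go; holding takes 6 to 12 N at the bar. From 1.0 rad up, the tee and an upright finger behind the end of its run pass freely; the raised cover then stands between the fingers, its edge at z 77 mm, st x -26 to +17.
- hinge (a point): Point on the guard's hinge axis at the mouth: st x 0, y 0, z 24 mm; the axis is parallel to st y. Shut, the cover spans st x -49 to +1, y 0 to 65, top at z 43 mm; its front skirt (st x -47 to -20, z 26 to 42, y 0 to 2.5 mm) bars the mouth to the tee.
- thumb_bar (a point): On the guard's thumb bar (rolled edge 7 mm in diameter, 34 mm from the hinge, joined to it by a flat strip), middle of its length; it runs 87 mm either way along st y (-112 to +62). Shut: st x +24, z 48 mm; at 1.0 rad: x +33, z 17 mm. Press from above anywhere along it or on the strip; a fingertip may slide along.
- nose (a point): Centre of the flat face of the marking head's round steel nose, 32 mm in diameter: the stop for the front end of the tee's run. At st x -41.5, y +67, z 22 mm. Behind it stands the aluminium head, 52 mm high (its air fitting 74 mm), to y +128.
- mouth (a point): Feed line at the mouth: st x -41.5, y 0, z 8 mm, on the slide. The slide is the base plate's top between two rails: free width x -57 to -6, rail tops at z 20 mm, from y -108 to +67; nothing stands over it in front of the mouth (y below 0).
- spare_tee: Another, slightly larger pipe tee (50 x 60 x 32 mm) on the bench before the infeed end of the station; not part of the job. Origin at its underside.
- spare_elbow: Pipe elbow 43 x 43 x 26 mm on the bench before the infeed end of the station; not part of the job.
- bolt: M16 bolt, 71 mm long, lying on the bench beyond the marking head; not part of the job.
- gas_cup: Small pale ceramic gas cup, 23 mm across and 42 mm high, standing on the bench beyond the marking head; not part of the job.
Not all that is in view belongs to the job. What is shaped like the fitting but green or orange is not meant.

How it is judged:
On the way, in this order (a step that is already met when the one before it is completed fails the run):
1. the guard is held open with the tee still in front of the mouth (value of joint guard above 0.8 rad and y of fitting in the frame of station below -0.028 m), for 0.2 s.
2. the tee is home against the nose while the guard is still held open (y of fitting in the frame of station between 0.0335 and 0.04 m and x of fitting in the frame of station between -0.036 and -0.027 m and z of fitting in the frame of station between 0.004 and 0.012 m and value of joint guard above 0.7 rad), for 0.2 s.
At the end, for the whole second after the job is handed in: The tee lies flat on the slide under the guard with its front end within 3.5 mm of the nose, at rest; the guard is shut (below 0.05 rad) (y of fitting in the frame of station between 0.0335 and 0.04 m and x of fitting in the frame of station between -0.036 and -0.027 m and z of fitting in the frame of station between 0.004 and 0.012 m and value of joint guard below 0.05 rad and linear speed of fitting below 0.01 m/s and angle between fitting's own z axis and vertical below 0.1 rad); the robot touches nothing.
It fails at once if the tee is lifted (more than 8 mm off the slide) or tipped (z of fitting in the frame of station above 0.016 m or angle between fitting's own z axis and vertical above 0.35 rad).
It fails at once if the guard is let down (below 0.7 rad) while the tee is half-way through the mouth (y of fitting in the frame of station between -0.027 and 0.031 m and value of joint guard below 0.7 rad).
It fails at once if a loose thing at the ends of the station is pushed away (more than 20 mm) (distance of any of spare_tee, spare_elbow, bolt, gas_cup from where it was at the start of the episode above 0.02 m).
It also fails if it takes over 42 s, if anything falls off the work surface, if the arm or the gripper's body presses on something with over 40 N, if the wrist force passes 120 N, or if a joint passes its speed limit or range.

## Working session

There is one attempt and no reset: what is moved stays moved. The work goes in short steps, Python scripts to look and compute and a tool call to move; the robot and the scene stay as the last step left them, time stands still between calls to the robot, and variables do not carry over. Pictures are saved under pics/ and viewed, at most 10 in all, crops included, and the job is handed in when it is done.

Besides the shell and the picture viewer there is one more tool, called after "Emit:" by a JSON object that holds its "method" and its "body". jog_arm: Moves the arm, as the interface text tells. Its arguments: {"type":"object","properties":{"moves":{"type":"array"},"newtons":{"type":"number"}},"required":["moves"]}

```bash
mkdir -p pics; python3 - <<'E'
from bench import ctrl
import cv2,json,numpy as np
for n in("scene","top"):
    im=ctrl.get_image(n); cv2.imwrite(f"pics/{n}0.png",cv2.resize(im["pixels"][:,:,::-1],(800,600),interpolation=cv2.INTER_CUBIC))
    np.save(n+".npy",im,allow_pickle=True)
    print({k:np.round(v,4).tolist() for k,v in im.items() if k!="pixels"})
print(ctrl.get_state(),ctrl.grasp_offset)
E
```

```text
{'fx': 374.8052, 'fy': 374.8052, 'cx': 255.5558, 'cy': 195.3441, 'dist': [-0.034, 0.0, 0.0, 0.0, 0.0], 'xyz': [-0.4816, -0.4064, 0.4837], 'rotation': [1.0138, -0.6561, -1.032]}
{'fx': 440.623, 'fy': 440.623, 'cx': 259.9206, 'cy': 184.6855, 'dist': [-0.0418, 0.0, 0.0, 0.0, 0.0], 'xyz': [0.1114, -0.0147, 1.1642], 'rotation': [0.1691, -0.1724, -1.622]}
{'time': 0.1, 'joint_positions': array([ 1.24112764,  0.32177317, -0.07012234,  1.45151237,  0.02260467,
        1.37078192, -0.05689507]), 'qd': array([ 0.00036901, -0.00308364, -0.00035976, -0.00344106,  0.00065775,
        0.00069317, -0.00110924]), 'joint_torque': array([-3.73662160e-04, -4.92571378e+01, -4.05887989e-01, -3.13398957e+01,
       -6.40452141e-02,  3.95718834e-02,  6.34483467e-05]), 'position': array([ 0.21889119, -0.61153385,  0.22157578]), 'tool_rot': array([-3.09365846e+00, -5.37159995e-01,  5.80226501e-04]), 'ft_force': array([ 0.02122298, -0.61583653, -0.10705654]), 'torque': array([0.00084743, 0.00295175, 0.04507912]), 'grip_force': 0.0, 'grip_width': 1.0015345809886433} 0.0187
```

View pics/scene0.png

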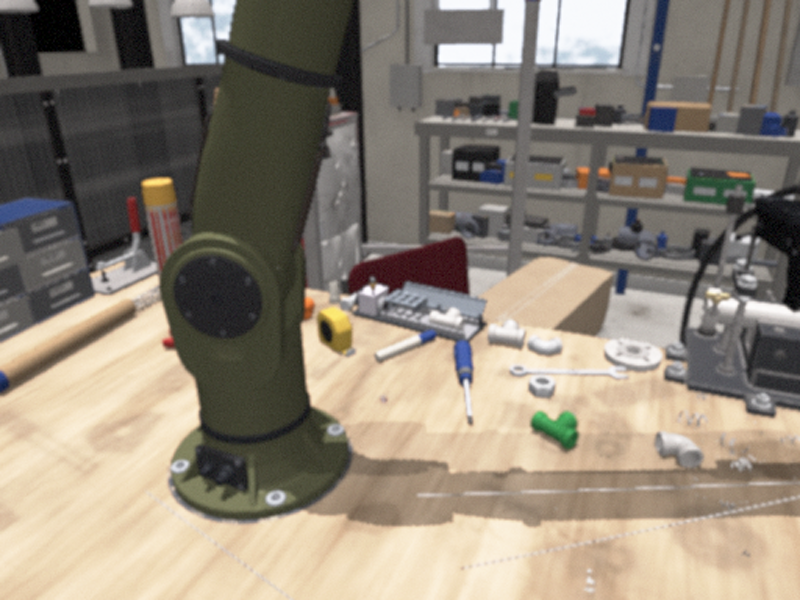

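View pics/top0.png

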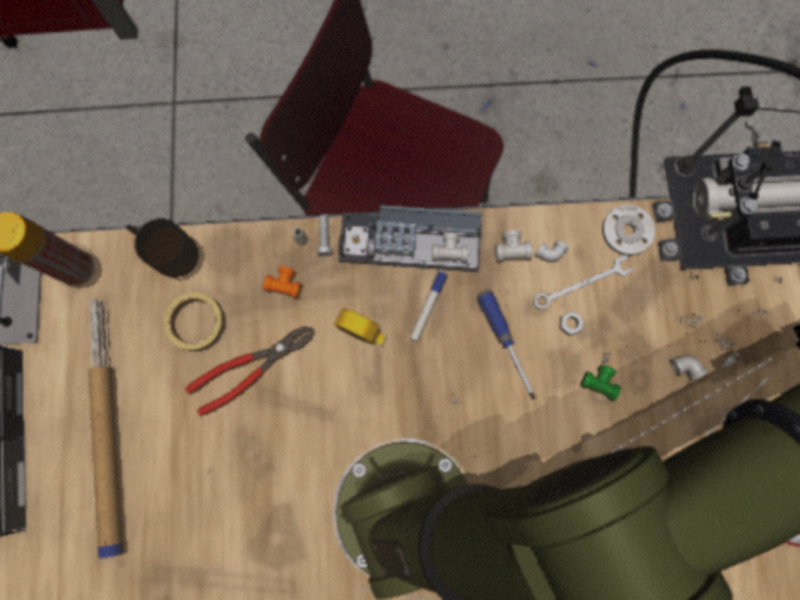

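The top view shows the station at about (340–480, 208–270), with the head at the left. The grey tee lies on the slide near (450, 245), and the spare tee and elbow are to its right. The bolt and gas cup are at the left, near (324, 235) and (300, 237).

```bash
python3 - <<'E'
import cv2,numpy as np
t=np.load("top.npy",allow_pickle=True).item()["pixels"][:,:,::-1]
# native 512x384 : station x 210..315, y125..180
c=t[122:184,205:317]; cv2.imwrite("pics/topc.png",cv2.resize(c,None,fx=7,fy=7,interpolation=cv2.INTER_CUBIC))
s=np.load("scene.npy",allow_pickle=True).item()["pixels"][:,:,::-1]
c=s[170:226,218:318]; cv2.imwrite("pics/scenec.png",cv2.resize(c,None,fx=8,fy=8,interpolation=cv2.INTER_CUBIC))
E
```

```text
(no output)
```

View pics/topc.png

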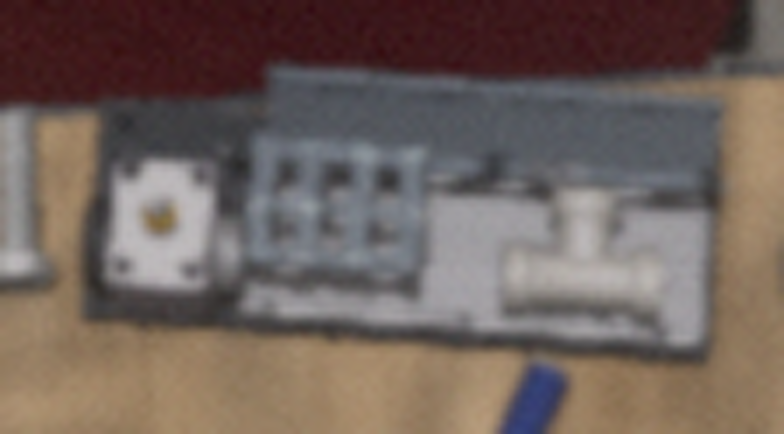

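View pics/scenec.png

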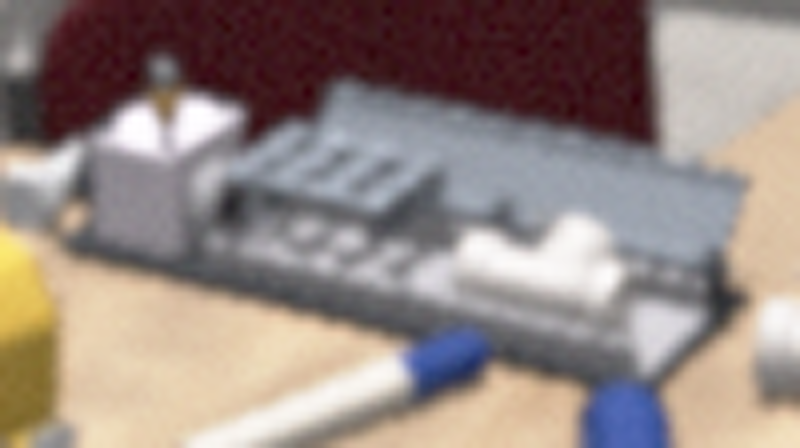

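The top crop shows the plate's near edge running from (85,320) to (703,357), and the bar from (270,65) to (722,100). The cover spans about (245–420, 135–290), and the tee's run goes from (503,275) to (665,285). The scene crop shows the same parts: bar ends at (345,85) and (745,185), and plate corners at (70,245) and (640,385).

```bash
cat >h.py <<'E'
import numpy as np,cv2
from scipy.spatial.transform import Rotation as R
from scipy.optimize import least_squares
def proj(im,P):
    Rc=R.from_rotvec(im["rotation"]).as_matrix()@np.diag([1,-1,-1]); t=-Rc.T@im["xyz"]
    K=np.array([[im["fx"],0,im["cx"]],[0,im["fy"],im["cy"]],[0,0,1]])
    return cv2.projectPoints(np.atleast_2d(P).astype(float),cv2.Rodrigues(Rc.T)[0],t,K,np.array(im["dist"],float))[0][:,0]
def st2w(p,P):
    c,s=np.cos(p[2]),np.sin(p[2]); P=np.atleast_2d(P)/1000.
    return np.c_[p[0]+c*P[:,0]-s*P[:,1],p[1]+s*P[:,0]+c*P[:,1],P[:,2]]
E
python3 - <<'E'
from h import *
T=np.load("top.npy",allow_pickle=True).item();S=np.load("scene.npy",allow_pickle=True).item()
top=[((-66,130,0),(85,320)),((-66,-115,0),(703,357)),((27,62,49),(270,65)),((27,-112,49),(722,100)),((-49,65,43),(245,265)),((-49,0,43),(418,275)),((24,130,8),(102,98))]
sc=[((-66,130,0),(70,245)),((-66,-115,0),(645,385)),((25,62,51),(343,82)),((25,-112,51),(747,183)),((-49,0,43),(378,213)),((-49,65,43),(228,172)),((24,-115,4),(740,300))]
def dec(a,k,o): return (np.array(a,float)+.5)/k-.5+o
tp=dec([b for a,b in top],7,[205,122]);sp=dec([b for a,b in sc],8,[218,170])
A=np.array([a for a,b in top]);B=np.array([a for a,b in sc])
f=lambda p:np.r_[(proj(T,st2w(p,A))-tp).ravel(),(proj(S,st2w(p,B))-sp).ravel()]
r=least_squares(f,[.6,0,0],loss='soft_l1');p=r.x;np.save("st.npy",p)
print(p,np.round(f(p).reshape(-1,2),1).tolist())
# tee: origin st(x=-31.5+d,y)
tt=[((-10,30,14),(503,278)),((-10,-30,14),(664,287)),((24,0,28),(585,188))]
tq=dec([b for a,b in tt],7,[205,122]);C=np.array([a for a,b in tt],float)
g=lambda q:(proj(T,st2w(p,C+[q[0],q[1],8]))-tq).ravel()
r=least_squares(g,[-31,-60]);print(r.x,np.round(r.fun,1))
st=[((-10,-30,14),(612,285)),((-10,30,14),(466,255))]
print(np.round(proj(S,st2w(p,np.array([a for a,b in st])+[r.x[0],r.x[1],8]))-dec([b for a,b in st],8,[218,170]),1))
E
```

```text
[ 0.47006022 -0.04597194 -0.13256488] [[-0.4, 0.0], [0.9, 1.2], [0.0, -0.1], [0.7, -0.5], [0.2, -0.7], [0.0, -0.4], [-0.0, -0.5], [-1.9, 1.3], [-0.1, 3.0], [-1.5, 0.4], [0.4, -0.9], [-0.3, -0.8], [-0.8, -0.2], [1.3, -0.3]]
[-32.66859114 -62.46285248] [ 0.1 -0.1 -0.6  0.2  0.6 -0.1]
[[ 0.5  3.1]
 [-0.3  2.2]]
```

```bash
cat >ov.py <<'E'
from h import *
def box(x0,x1,y0,y1,z0,z1):
    v=np.array([(x,y,z) for x in(x0,x1) for y in(y0,y1) for z in(z0,z1)],float)
    return [(v[i],v[j]) for i in range(8) for j in range(i) if (v[i]!=v[j]).sum()==1]
def overlay(im,p,x0,y0,w,h,k,fn,ty=-62,tx=-32):
    c=cv2.resize(im["pixels"][y0:y0+h,x0:x0+w,::-1],None,fx=k,fy=k,interpolation=cv2.INTER_CUBIC)
    for B,col in((box(-66,24,-115,130,0,8),(0,0,255)),(box(-49,1,0,65,43,43.1),(0,255,0)),(box(20,27,-112,62,48,48.1),(255,255,0)),(box(tx-24,tx+4,ty-30,ty+30,8,36),(255,0,255))):
        for a,b in B:
            q=(proj(im,st2w(p,[a,b]))-[x0,y0]+.5)*k-.5
            cv2.line(c,*[tuple(int(v) for v in u) for u in q],col,1)
    cv2.imwrite(fn,c)
E
python3 - <<'E'
from ov import *
T=np.load("top.npy",allow_pickle=True).item();S=np.load("scene.npy",allow_pickle=True).item();p=np.load("st.npy")
overlay(T,p,205,122,112,40+22,7,"a.png");overlay(S,p,218,168,112,64,7,"b.png")
a=np.vstack([cv2.imread("a.png"),cv2.imread("b.png")]);cv2.imwrite("pics/ov.png",cv2.resize(a,None,fx=.68,fy=.68))
E
```

```text
(no output)
```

View pics/ov.png

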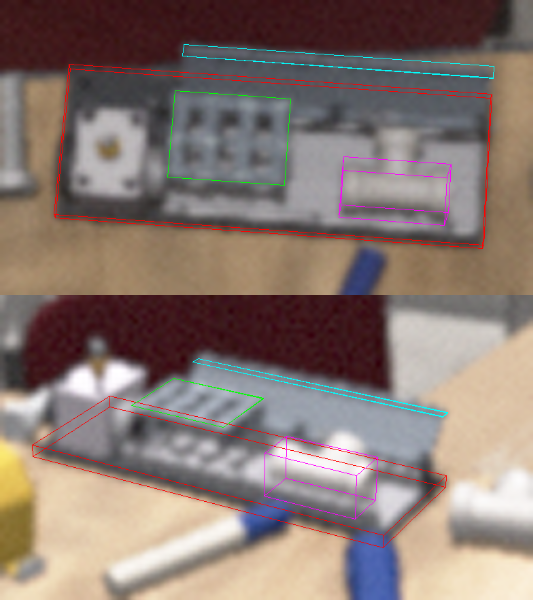

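```bash
cat >>h.py <<'E'
def goal(x,y,z,dyaw=0,show=True):
    "shift and turn for jog_arm to bring TCP to station point (mm), tool y along station +x"
    from bench import ctrl
    p=np.load("st.npy");s=ctrl.get_state();Rt=R.from_rotvec(s["tool_rot"])
    w=st2w(p,[[x,y,z]])[0]; a=p[2]+dyaw
    Y=np.array([np.cos(a),np.sin(a),0]);Z=np.array([0,0,-1.]);G=R.from_matrix(np.c_[np.cross(Y,Z),Y,Z])
    print("shift/.3",np.round(Rt.inv().apply(w-s["position"])/.3,4),"turn/60",np.round((Rt.inv()*G).as_rotvec()/np.pi*3,4),
      "t",round(s["time"],2),"F",np.round(s["ft_force"],1),"w",round(s["grip_width"],3))
def where():
    from bench import ctrl
    p=np.load("st.npy");s=ctrl.get_state();d=(s["position"]-[p[0],p[1],0])*1000;c,q=np.cos(p[2]),np.sin(p[2])
    print("TCP st",np.round([c*d[0]+q*d[1],-q*d[0]+c*d[1],d[2]],1),"t",round(s["time"],2),"F",np.round(s["ft_force"],1),"w",round(s["grip_width"],3))
E
python3 - <<'E'
from h import *
T=np.load("top.npy",allow_pickle=True).item()
top=[((-66,130,0),(85,320)),((-66,-115,0),(706,360)),((27,62,49),(270,65)),((27,-112,49),(722,100)),((-49,65,43),(245,265)),((-49,0,43),(418,275)),((24,130,8),(102,98)),((0,65,43),(252,133)),((0,0,43),(427,147)),((-31.5-10,-30-62,22),(664,287)),((-41.5,-32,22),(503,278))]
tp=(np.array([b for a,b in top])+.5)/7-.5+[205,122];A=np.array([a for a,b in top],float)
def f(q):
    B=A.copy();B[-2:,1]+=q[3]*1000
    return (proj(T,st2w(q,B))-tp).ravel()
r=least_squares(f,[.47,-.046,-.13,0],x_scale=[.01,.01,.01,.01]);print(np.round(r.x,4),np.round(r.fun.reshape(-1,2),1).tolist())
np.save("st.npy",r.x[:3]);goal(-4,-108,120)
E
```

```text
[ 0.4698 -0.0454 -0.13   -0.0017] [[-0.6, 0.3], [0.4, 0.8], [-0.2, 0.1], [0.5, -0.5], [-0.0, -0.5], [-0.2, -0.3], [-0.3, -0.3], [0.5, 0.7], [-0.2, 0.3], [-0.3, -0.2], [0.4, -0.4]]
shift/.3 [ 1.2475 -1.18    0.3405] turn/60 [-1.5000e-03 -8.0000e-04 -1.0475e+00] t 0.1 F [ 0.  -0.6 -0.1] w 1.002
```

Emit:
{"method": "jog_arm", "body": {"moves": [0.11, -0.1, 0.02, 0, 0, -0.09, 0.31, 0.22, -0.2, 0.04, 0, 0, -0.18, 0.31, 0.33, -0.3, 0.06, 0, 0, -0.27, 0.31, 0.44, -0.4, 0.08, 0, 0, -0.36, 0.31, 0.55, -0.5, 0.1, 0, 0, -0.45, 0.31, 0.66, -0.6, 0.12, 0, 0, -0.54, 0.31, 0.77, -0.7, 0.14, 0, 0, -0.63, 0.31, 0.85, -0.8, 0.16, 0, 0, -0.72, 0.31]}}

```text
time: 1.1
position: [0.379, -0.2981, 0.1741]
tool_rot: [-2.676, -1.646, -0.0]
ft_force: [-0.5, 0.1, -0.2]
grip_width: 0.658
grip_force: 0.0
```

```bash
python3 -c "
from h import *
goal(-4,-108,120);where()"
```

```text
shift/.3 [ 0.5444 -0.0029  0.1804] turn/60 [-2.000e-04 -2.000e-04 -3.228e-01] t 1.1 F [-0.5  0.1 -0.2] w 0.658
TCP st [ -57.3 -262.4  174.1] t 1.1 F [-0.5  0.1 -0.2] w 0.658
```

Emit:
{"method": "jog_arm", "body": {"moves": [0.08, 0, 0.04, 0, 0, -0.05, 0.31, 0.18, 0, 0.09, 0, 0, -0.11, 0.31, 0.28, 0, 0.14, 0, 0, -0.17, 0.31, 0.38, 0, 0.19, 0, 0, -0.23, 0.31, 0.47, 0, 0.24, 0, 0, -0.29, 0.31, 0.544, -0.003, 0.28, 0, 0, -0.323, 0.31, 0.544, -0.003, 0.28, 0, 0, -0.323, 0.31, 0.544, -0.003, 0.28, 0, 0, -0.323, 0.31]}}

```text
time: 2.1
position: [0.4518, -0.1552, 0.0907]
tool_rot: [2.367, 2.065, -0.001]
ft_force: [-0.3, -0.4, -0.3]
grip_width: 0.653
grip_force: 0.0
```

```bash
python3 - <<'E'
from ov import *
from bench import ctrl
goal(-4,-108,60);where()
p=np.load("st.npy")
a={n:ctrl.get_image(n) for n in("top","scene")}
overlay(a["top"],p,205,117,112,67,7,"a.png",-63.7,-31.5);overlay(a["scene"],p,218,148,112,84,7,"b.png",-63.7,-31.5)
x=np.vstack([cv2.imread("a.png"),cv2.imread("b.png")]);cv2.imwrite("pics/ov2.png",cv2.resize(x,None,fx=.56,fy=.56,interpolation=cv2.INTER_AREA))
E
```

```text
shift/.3 [ 0.0109 -0.0013  0.1022] turn/60 [ 0.0001  0.0006 -0.0054] t 2.1 F [-0.3 -0.4 -0.3] w 0.653
TCP st [  -3.6 -111.3   90.7] t 2.1 F [-0.3 -0.4 -0.3] w 0.653
```

View pics/ov2.png

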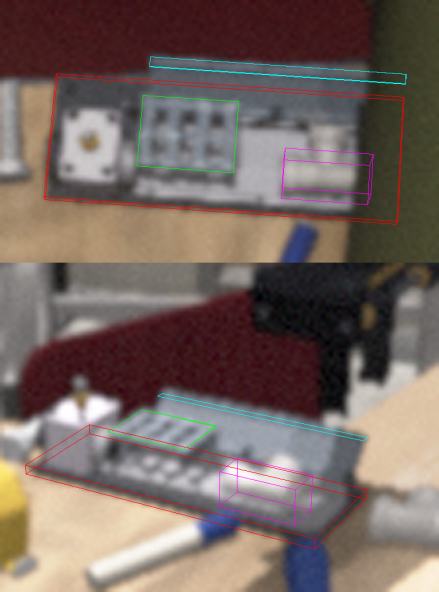

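The overlay agrees with the top picture. In the scene crop, the pusher finger is at about (335,410) and the presser finger at about (378,380). I'll check where those fingertips should project.

```bash
python3 - <<'E'
from ov import *
from bench import ctrl
p=np.load("st.npy");im=ctrl.get_image("scene")
k=10;x0,y0=285,195;c=cv2.resize(im["pixels"][y0:y0+55,x0:x0+75,::-1],None,fx=k,fy=k,interpolation=cv2.INTER_CUBIC)
for (cx) in(-39.6,32.4):
  for a,b in box(cx-7.5,cx+7.5,-111.3-9.5,-111.3+9.5,90.7,110):
    q=(proj(im,st2w(p,[a,b]))-[x0,y0]+.5)*k-.5;cv2.line(c,*[tuple(int(v) for v in u) for u in q],(0,255,0),1)
for a,b in box(20,27,-112,62,48,48.1)+box(-66,24,-115,130,0,8):
    q=(proj(im,st2w(p,[a,b]))-[x0,y0]+.5)*k-.5;cv2.line(c,*[tuple(int(v) for v in u) for u in q],(0,0,255),1)
cv2.imwrite("pics/f.png",c)
E
```

```text
(no output)
```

View pics/f.png

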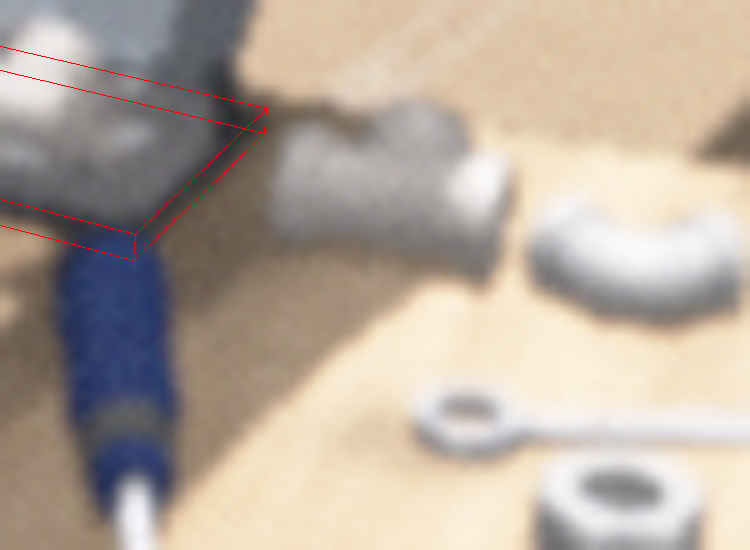

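```bash
python3 -c "
from h import *
goal(-8,-108,54)"
```

```text
shift/.3 [ 0.0124 -0.015   0.1234] turn/60 [ 0.0008  0.0008 -0.0066] t 2.25 F [ 0.2 -0.   0.2] w 0.652
```

Emit:
{"method": "jog_arm", "body": {"moves": [0.006, -0.008, 0.02, 0, 0, -0.006, 0.31, 0.012, -0.015, 0.04, 0, 0, -0.006, 0.31, 0.012, -0.015, 0.06, 0, 0, -0.006, 0.31, 0.012, -0.015, 0.08, 0, 0, -0.006, 0.31, 0.012, -0.015, 0.1, 0, 0, -0.006, 0.31, 0.012, -0.015, 0.12, 0, 0, -0.006, 0.31, 0.012, -0.015, 0.123, 0, 0, -0.006, 0.31, 0.012, -0.015, 0.123, 0, 0, -0.006, 0.31]}}

```text
time: 3.25
position: [0.4479, -0.1502, 0.0536]
tool_rot: [-2.359, -2.074, 0.0]
ft_force: [-0.8, -0.9, 0.2]
grip_width: 0.653
grip_force: 0.0
```

```bash
python3 - <<'E'
from ov import *
from bench import ctrl
p=np.load("st.npy");where();goal(-6,-108,35);goal(-4,-108,16)
im=ctrl.get_image("scene")
k=8;x0,y0=240,150;c=cv2.resize(im["pixels"][y0:y0+74,x0:x0+90,::-1],None,fx=k,fy=k,interpolation=cv2.INTER_CUBIC)
cv2.imwrite("pics/g.png",c)
E
```

```text
TCP st [  -8.2 -106.8   53.6] t 3.25 F [-0.8 -0.9  0.2] w 0.653
shift/.3 [-0.0041  0.0072  0.0621] turn/60 [-0.      0.      0.0015] t 3.25 F [-0.8 -0.9  0.2] w 0.653
shift/.3 [-0.0041  0.0139  0.1254] turn/60 [-0.      0.      0.0015] t 3.25 F [-0.8 -0.9  0.2] w 0.653
```

View pics/g.png

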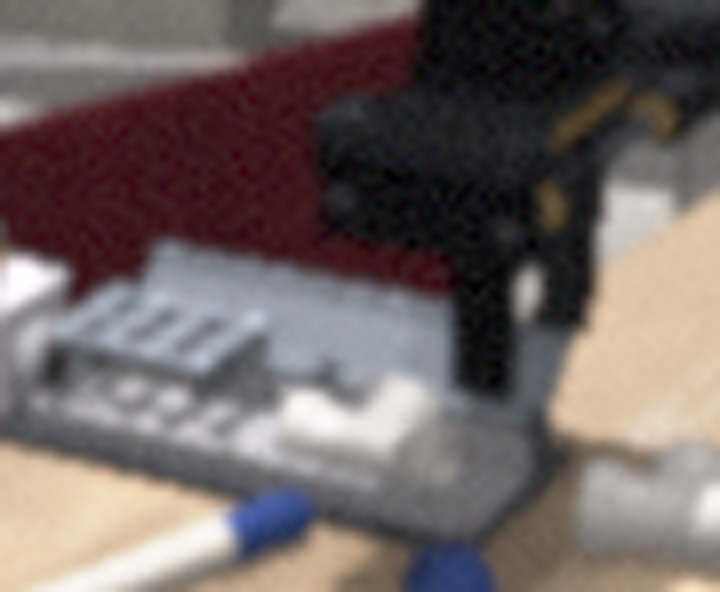

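The pusher tip is at (482,390), behind the tee's rear end at about (450,455). The presser is at (568,328), over the end of the bar. I'll back off about 3 mm and press.

Emit:
{"method": "jog_arm", "body": {"moves": [-0.009, 0, 0, 0, 0, 0, 0.31, -0.009, 0.001, 0.016, 0, 0, 0, 0.31, -0.009, 0.003, 0.032, 0, 0, 0, 0.31, -0.009, 0.005, 0.048, 0, 0, 0, 0.31, -0.009, 0.007, 0.064, 0, 0, 0, 0.31, -0.009, 0.009, 0.08, 0, 0, 0, 0.31, -0.009, 0.011, 0.095, 0, 0, 0, 0.31, -0.009, 0.013, 0.11, 0, 0, 0, 0.31]}}

```text
time: 4.3
position: [0.4566, -0.1549, 0.0231]
tool_rot: [2.353, 2.068, 0.009]
ft_force: [4.0, -2.3, 6.2]
grip_width: 0.653
grip_force: 3.7
```

```bash
python3 - <<'E'
from ov import *
p=np.load("st.npy");where();goal(-4,-108,15)
E
```

```text
TCP st [   1.  -110.3   23.1] t 4.3 F [ 4.  -2.3  6.2] w 0.653
shift/.3 [ 0.0077 -0.0171  0.0268] turn/60 [0.0101 0.0018 0.0012] t 4.3 F [ 4.  -2.3  6.2] w 0.653
```

```bash
python3 - <<'E'
from ov import *
from bench import ctrl
a={n:ctrl.get_image(n) for n in("top","scene")}
k=7;x0,y0=240,156;c=cv2.resize(a["scene"]["pixels"][y0:y0+68,x0:x0+90,::-1],None,fx=k,fy=k,interpolation=cv2.INTER_CUBIC)
d=cv2.resize(a["top"]["pixels"][130:175,225:315,::-1],None,fx=3,fy=3,interpolation=cv2.INTER_CUBIC)
d=cv2.copyMakeBorder(d,0,c.shape[0]-d.shape[0] if c.shape[0]>d.shape[0] else 0,0,0,cv2.BORDER_CONSTANT)
cv2.imwrite("pics/k.png",np.hstack([c,d])[:, :800]);where()
E
```

```text
TCP st [ 1.000e-01 -1.102e+02  2.250e+01] t 4.4 F [ 1.9 -0.9  6.2] w 0.656
```

View pics/k.png

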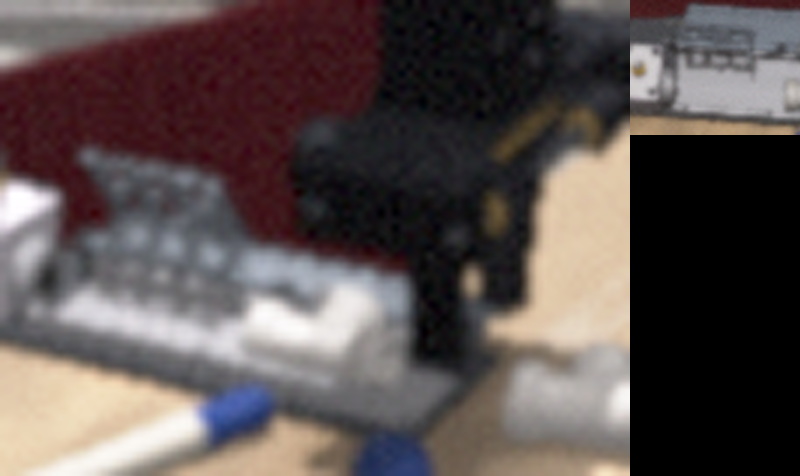

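The guard is rising, with the cover lifted at (150,190), and the pusher stands behind the tee. Next I'll press deeper and hold.

Emit:
{"method": "jog_arm", "body": {"moves": [0, -0.003, 0.012, 0, 0, 0, 0.31, 0, -0.006, 0.024, 0, 0, 0, 0.31, 0, -0.006, 0.026, 0, 0, 0, 0.31, 0, -0.006, 0.026, 0, 0, 0, 0.31, 0, -0.006, 0.026, 0, 0, 0, 0.31, 0, -0.006, 0.026, 0, 0, 0, 0.31, 0, -0.006, 0.026, 0, 0, 0, 0.31, 0, -0.006, 0.026, 0, 0, 0, 0.31]}}

```text
time: 5.4
position: [0.4539, -0.1544, 0.0151]
tool_rot: [2.354, 2.069, 0.007]
ft_force: [3.7, -1.1, 7.6]
grip_width: 0.657
grip_force: 3.9
```

```bash
python3 - <<'E'
from ov import *
where();goal(-4,-60,15)
E
```

```text
TCP st [  -1.6 -110.1   15.1] t 5.4 F [ 3.7 -1.1  7.6] w 0.657
shift/.3 [ 1.671e-01 -7.700e-03  1.000e-04] turn/60 [0.0084 0.0015 0.0013] t 5.4 F [ 3.7 -1.1  7.6] w 0.657
```

Emit:
{"method": "jog_arm", "body": {"moves": [0.015, -0.003, 0, 0, 0, 0, 0.31, 0.035, -0.006, 0, 0, 0, 0, 0.31, 0.055, -0.006, 0, 0, 0, 0, 0.31, 0.075, -0.006, 0, 0, 0, 0, 0.31, 0.095, -0.006, 0, 0, 0, 0, 0.31, 0.115, -0.006, 0, 0, 0, 0, 0.31, 0.135, -0.006, 0, 0, 0, 0, 0.31, 0.15, -0.006, 0, 0, 0, 0, 0.31]}}

```text
time: 6.4
position: [0.4579, -0.1123, 0.0155]
tool_rot: [2.354, 2.065, 0.004]
ft_force: [3.2, -8.0, 8.4]
grip_width: 0.654
grip_force: 4.9
```

```bash
python3 - <<'E'
from ov import *
from bench import ctrl
where();goal(-4,-2.5,15)
a={n:ctrl.get_image(n) for n in("top","scene")}
k=7;x0,y0=240,156;c=cv2.resize(a["scene"]["pixels"][y0:y0+68,x0:x0+90,::-1],None,fx=k,fy=k,interpolation=cv2.INTER_CUBIC)
cv2.imwrite("pics/m.png",c)
E
```

```text
TCP st [ -3.2 -67.9  15.5] t 6.4 F [ 3.2 -8.   8.4] w 0.654
shift/.3 [ 0.2181 -0.0029  0.0005] turn/60 [ 0.0092  0.0046 -0.0004] t 6.4 F [ 3.2 -8.   8.4] w 0.654
```

Emit:
{"method": "jog_arm", "body": {"moves": [0, 0, 0, 0, 0, 0, 0.31, 0, 0, 0, 0, 0, 0, 0.31, 0.01, 0, 0, 0, 0, 0, 0.31, 0.02, 0, 0, 0, 0, 0, 0.31, 0.03, 0, 0, 0, 0, 0, 0.31, 0.04, 0, 0, 0, 0, 0, 0.31, 0.045, 0, 0, 0, 0, 0, 0.31, 0.045, 0, 0, 0, 0, 0, 0.31]}}

```text
time: 7.5
position: [0.4596, -0.099, 0.0154]
tool_rot: [2.354, 2.065, 0.004]
ft_force: [2.8, -6.5, 7.8]
grip_width: 0.659
grip_force: 4.8
```

```bash
python3 - <<'E'
from ov import *
where();goal(-4,-2.5,15)
E
```

```text
TCP st [ -3.2 -54.5  15.4] t 7.5 F [ 2.8 -6.5  7.8] w 0.659
shift/.3 [ 0.1732 -0.0028  0.0006] turn/60 [ 0.009   0.0043 -0.0005] t 7.5 F [ 2.8 -6.5  7.8] w 0.659
```

Emit:
{"method": "jog_arm", "body": {"moves": [0.015, 0, 0, 0, 0, 0, 0.31, 0.035, 0, 0, 0, 0, 0, 0.31, 0.055, 0, 0, 0, 0, 0, 0.31, 0.075, 0, 0, 0, 0, 0, 0.31, 0.095, 0, 0, 0, 0, 0, 0.31, 0.115, 0, 0, 0, 0, 0, 0.31, 0.135, 0, 0, 0, 0, 0, 0.31, 0.15, 0, 0, 0, 0, 0, 0.31]}}

```text
time: 8.5
position: [0.4654, -0.0541, 0.0154]
tool_rot: [2.354, 2.065, 0.004]
ft_force: [2.5, -7.2, 8.1]
grip_width: 0.654
grip_force: 5.2
```

```bash
python3 - <<'E'
from ov import *
where();goal(-4,-2.5,15)
E
```

```text
TCP st [-3.2 -9.3 15.4] t 8.5 F [ 2.5 -7.2  8.1] w 0.654
shift/.3 [ 0.0226 -0.0026  0.0011] turn/60 [ 0.0087  0.0041 -0.0005] t 8.5 F [ 2.5 -7.2  8.1] w 0.654
```

Emit:
{"method": "jog_arm", "body": {"moves": [0.005, 0, 0, 0, 0, 0, 0.31, 0.01, 0, 0, 0, 0, 0, 0.31, 0.015, 0, 0, 0, 0, 0, 0.31, 0.02, 0, 0, 0, 0, 0, 0.31, 0.025, 0, 0, 0, 0, 0, 0.31, 0.03, 0, 0, 0, 0, 0, 0.31, 0.03, 0, 0, 0, 0, 0, 0.31, 0.03, 0, 0, 0, 0, 0, 0.31]}}

```text
time: 9.5
position: [0.4662, -0.0485, 0.0154]
tool_rot: [2.353, 2.063, -0.0]
ft_force: [2.2, -14.0, 9.5]
grip_width: 0.655
grip_force: 8.5
```

```bash
python3 - <<'E'
from ov import *
where()
E
```

```text
TCP st [-3.2 -3.5 15.4] t 9.5 F [  2.2 -14.    9.5] w 0.655
```

Emit:
{"method": "jog_arm", "body": {"moves": [0.003, 0, 0, 0, 0, 0, 0.31, 0.006, 0, 0, 0, 0, 0, 0.31, 0.01, 0, 0, 0, 0, 0, 0.31, 0.013, 0, 0, 0, 0, 0, 0.31, 0.013, 0, 0, 0, 0, 0, 0.31, 0.013, 0, 0, 0, 0, 0, 0.31, 0.013, 0, 0, 0, 0, 0, 0.31, 0.013, 0, 0, 0, 0, 0, 0.31]}}

```text
time: 10.5
position: [0.4662, -0.0483, 0.0154]
tool_rot: [2.352, 2.06, -0.006]
ft_force: [0.5, -22.4, 9.8]
grip_width: 0.654
grip_force: 12.5
```

```bash
python3 - <<'E'
from ov import *
from bench import ctrl
where()
a={n:ctrl.get_image(n) for n in("top","scene")}
c=cv2.resize(a["scene"]["pixels"][150:215,225:305,::-1],None,fx=7,fy=7,interpolation=cv2.INTER_CUBIC)
d=cv2.resize(a["top"]["pixels"][125:180,205:315,::-1],None,fx=5.1,fy=5,interpolation=cv2.INTER_CUBIC)[:, :560]
d=cv2.copyMakeBorder(d,0,0,0,560-d.shape[1],cv2.BORDER_CONSTANT)
m=np.vstack([c,d]);cv2.imwrite("pics/n.png",cv2.resize(m,None,fx=600/m.shape[0],fy=600/m.shape[0],interpolation=cv2.INTER_AREA))
E
```

```text
TCP st [-3.2 -3.4 15.4] t 10.5 F [  0.5 -22.4   9.8] w 0.654
```

View pics/n.png

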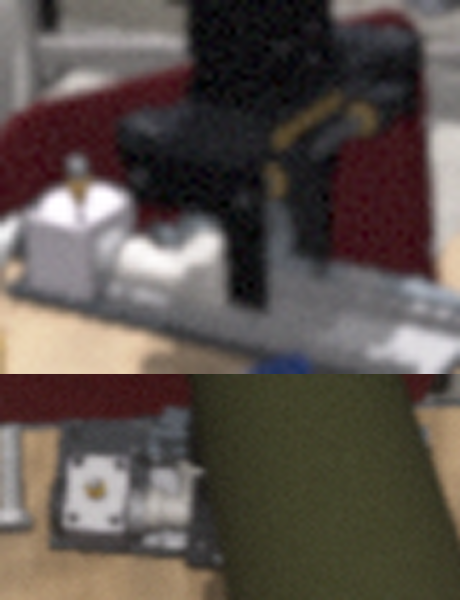

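The tee sits against the nose, at (120,260) in the scene part. The stop is hard: 8 N more moved it only 0.2 mm. I'll draw back with the bar still held down.

Emit:
{"method": "jog_arm", "body": {"moves": [-0.02, 0, 0, 0, 0, 0, 0.31, -0.05, 0, 0, 0, 0, 0, 0.31, -0.08, 0, 0, 0, 0, 0, 0.31, -0.11, 0, 0, 0, 0, 0, 0.31, -0.15, 0, 0, 0, 0, 0, 0.31, -0.19, 0, 0, 0, 0, 0, 0.31, -0.22, 0, 0, 0, 0, 0, 0.31, -0.24, 0, 0, 0, 0, 0, 0.31]}}

```text
time: 11.6
position: [0.4582, -0.1074, 0.0151]
tool_rot: [2.354, 2.073, 0.012]
ft_force: [3.3, 6.1, 8.0]
grip_width: 0.653
grip_force: 4.4
```

```bash
python3 - <<'E'
from ov import *
where()
E
```

```text
TCP st [ -3.4 -63.   15.1] t 11.6 F [3.3 6.1 8. ] w 0.653
```

Emit:
{"method": "jog_arm", "body": {"moves": [0, 0, -0.02, 0, 0, 0, 0.31, 0, -0.003, -0.04, 0, 0, 0, 0.31, 0, -0.006, -0.06, 0, 0, 0, 0.31, 0, -0.01, -0.08, 0, 0, 0, 0.31, 0, -0.013, -0.1, 0, 0, 0, 0.31, 0, -0.013, -0.13, 0, 0, 0, 0.31, 0, -0.013, -0.2, 0, 0, 0, 0.31, 0, -0.013, -0.3, 0, 0, 0, 0.31]}}

```text
time: 12.6
position: [0.4486, -0.1085, 0.1027]
tool_rot: [-2.358, -2.073, 0.002]
ft_force: [-0.5, -0.1, 1.0]
grip_width: 0.653
grip_force: 0.0
```

Emit:
{"method": "jog_arm", "body": {"moves": [-0.05, 0, -0.1, 0, 0, 0, 0.31, -0.1, 0, -0.15, 0, 0, 0, 0.31, -0.2, 0, -0.15, 0, 0, 0, 0.31, -0.3, 0, -0.15, 0, 0, 0, 0.31, -0.3, 0, -0.15, 0, 0, 0, 0.31, -0.3, 0, -0.15, 0, 0, 0, 0.31, -0.3, 0, -0.15, 0, 0, 0, 0.31, -0.3, 0, -0.15, 0, 0, 0, 0.31]}}

```text
time: 13.6
position: [0.4382, -0.1969, 0.1479]
tool_rot: [2.358, 2.076, -0.0]
ft_force: [0.9, -0.4, -0.5]
grip_width: 0.654
grip_force: 0.0
```

```bash
python3 - <<'E'
from ov import *
from bench import ctrl
where();p=np.load("st.npy")
# compare the guard/bar region with the initial scene picture (shut); no viewing needed
for n in("top","scene"):
    im=ctrl.get_image(n);o=np.load(n+".npy",allow_pickle=True).item()["pixels"].astype(int);d=np.abs(im["pixels"].astype(int)-o).mean(2)
    for nm,P in(("bar/cover",[(27,62,49),(27,5,49),(-45,5,43),(-45,62,43)]),("oldtee",[(-31,-93,22),(-31,-34,22),(-52,-34,22),(-52,-93,22)])):
        m=np.zeros(d.shape,np.uint8);cv2.fillConvexPoly(m,proj(im,st2w(p,P)).astype(np.int32),1);print(n,nm,d[m>0].mean().round(1))
E
```

```text
TCP st [ -11.7 -154.4  147.9] t 13.6 F [ 0.9 -0.4 -0.5] w 0.654
top bar/cover 18.1
top oldtee 25.5
scene bar/cover 3.8
scene oldtee 47.2
```

```bash
python3 - <<'E'
from ov import *
from bench import ctrl
p=np.load("st.npy")
def b(x0,x1,y0,y1,z): return [(x0,y0,z),(x0,y1,z),(x1,y1,z),(x1,y0,z)]
for n in("top","scene"):
    im=ctrl.get_image(n);o=np.load(n+".npy",allow_pickle=True).item()["pixels"].astype(int);N=im["pixels"].astype(int)
    for nm,P in(("bar far",b(10,26,40,60,48)),("bar near",b(10,26,5,25,48)),("cover far",b(-47,-2,40,63,43)),("cover near",b(-47,-2,2,25,43)),("bench ref",b(-120,-80,0,60,0)),("head",b(-60,-25,80,125,52)),("slide",b(-52,-15,-30,-5,8)),("bolt",b(-60,20,135,175,8))):
        m=np.zeros(N.shape[:2],np.uint8);cv2.fillConvexPoly(m,proj(im,st2w(p,P)).astype(np.int32),1);m=m>0
        print(n,nm,o[m].mean(0).round(),N[m].mean(0).round(),np.abs(N-o)[m].mean().round(1))
E
```

```text
top bar far [79. 78. 85.] [90. 90. 96.] 11.3
top bar near [81. 83. 89.] [ 91.  94. 101.] 10.8
top cover far [108. 112. 119.] [126. 130. 137.] 18.3
top cover near [112. 116. 123.] [130. 134. 141.] 18.1
top bench ref [157. 132. 103.] [175. 148. 116.] 15.6
top head [149. 143. 141.] [165. 159. 157.] 16.5
top slide [158. 155. 159.] [175. 173. 177.] 18.0
top bolt [135. 119. 103.] [151. 134. 117.] 14.9
scene bar far [116. 115. 124.] [117. 117. 125.] 2.7
scene bar near [134. 139. 148.] [135. 140. 150.] 2.2
scene cover far [146. 150. 160.] [148. 152. 162.] 3.2
scene cover near [152. 158. 169.] [159. 164. 175.] 6.9
scene bench ref [229. 205. 174.] [231. 208. 177.] 2.7
scene head [173. 159. 162.] [175. 161. 164.] 2.3
scene slide [168. 166. 169.] [179. 177. 181.] 12.1
scene bolt [163. 157. 156.] [165. 159. 158.] 2.6
```

The top picture is about 12% brighter everywhere, which is an exposure change. Apart from that the guard and bar match the initial shut state, and the loose parts beyond the head have not moved. The force is near zero, so I'm handing the job in.

```bash
python3 -c "
from bench import ctrl
print(ctrl.close_job())"
```

```text
the job is handed in; nothing more can be done
None
```

I pushed the tee home against the nose with the guard held open, let the guard spring shut behind it, backed the fingers clear and handed the job in at about 14 s; no verdict came back.

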